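Index the stock carousel and set its brake

TASK

Turn the stock carousel on the packing table, by pushing one of its spokes with a fingertip, until the compartment with the wooden skittle in it is centred on the arrow of the stand. Then push the brake lever fully over, towards the arrow side, to its stop so that the carousel is parked, and come clear. Leave the wooden pieces standing in their compartments (do not lift any of them) and leave everything else on the table where it is.

Things in the scene. Friction and masses are not known exactly. Their poses are not given: they have to be found in the camera images.
- stand: white fixed base of the stock carousel, a 12 mm thick plate bolted down. Origin on the turntable's vertical axis, at table height. Its -x axis runs along the tongue that carries the index arrow; its -y axis runs along the tongue that carries the brake.
- index_tip (a point): tip of the index: a dark steel arrowhead 35 mm long, 22 mm above the table at its top, fixed on the stand's front tongue and pointing inward at the turntable's axis. The tip is 122 mm from the axis.
- turntable (a joint): angle of the turntable about the vertical in rad, growing counter-clockwise seen from above (free between -4 and 4, starts about 0.55 to 1.02). At 0, and at every quarter turn, a compartment's middle is exactly at the index arrow and the spokes stand 45 degrees to either side of it. It turns with light friction, about 1 to 2 N at a spoke, and stays where it is left.
- turntable_mid (a point): centre of the turntable's floor, 30 mm above the table. The turntable is a grey plastic dish 220 mm across with a lip 42 mm above the table, split by two crossed upright walls (top 75 mm above the table) into four equal quarter-circle compartments; a steel hub 28 mm across rises to 88 mm. This point's axes turn with it: +x, +y, -x and -y run along the middles of the four compartments, the walls and spokes lie at 45 degrees between.
- spoke0 (a point): at mid-height on the bare part of a spoke, 132 mm from the turntable's axis and 66 mm above the table. The spoke is a level steel bar 12 mm wide and 14 mm high (its underside 59 mm above the table), sticking out radially from the rim (radius 110 mm) to a 20 mm black ball whose outer end is 162 mm from the axis. The spokes continue the dividing walls outward, 90 degrees apart; spoke0..3 follow each other counter-clockwise seen from above.
- spoke1 (a point): at mid-height on the bare part of a spoke, 132 mm from the turntable's axis and 66 mm above the table. The spoke is a level steel bar 12 mm wide and 14 mm high (its underside 59 mm above the table), sticking out radially from the rim (radius 110 mm) to a 20 mm black ball whose outer end is 162 mm from the axis. The spokes continue the dividing walls outward, 90 degrees apart; spoke0..3 follow each other counter-clockwise seen from above.
- spoke2 (a point): at mid-height on the bare part of a spoke, 132 mm from the turntable's axis and 66 mm above the table. The spoke is a level steel bar 12 mm wide and 14 mm high (its underside 59 mm above the table), sticking out radially from the rim (radius 110 mm) to a 20 mm black ball whose outer end is 162 mm from the axis. The spokes continue the dividing walls outward, 90 degrees apart; spoke0..3 follow each other counter-clockwise seen from above.
- spoke3 (a point): at mid-height on the bare part of a spoke, 132 mm from the turntable's axis and 66 mm above the table. The spoke is a level steel bar 12 mm wide and 14 mm high (its underside 59 mm above the table), sticking out radially from the rim (radius 110 mm) to a 20 mm black ball whose outer end is 162 mm from the axis. The spokes continue the dividing walls outward, 90 degrees apart; spoke0..3 follow each other counter-clockwise seen from above.
- brake (a joint): angle of the brake lever in rad: 0 = off, the arm sticks straight out from the carousel along the stand's -y; it grows clockwise seen from above, the arm swinging towards the stand's -x (index) side, up to 1.2 = fully on against its stop. Starts at 0 to 0.2. Light friction, about 1.5 N at the post; stays where it is left.
- brake_post (a point): upright black post at the free end of the brake lever, 18 mm across, from 26 to 68 mm above the table; this point is on its axis, 47 mm above the table and 75 mm from the brake's pivot. The lever arm below it is 14 mm wide, its top 40 mm above the table.
- brake_pivot (a point): the brake lever's vertical pivot axis, fixed on the stand 145 mm from the turntable's axis along the stand's -y; this point is 40 mm above the table.
- skittle_mid (a point): centre (half-way up) of the skittle: a loose, light turned-wood piece with a round head and a narrow waist, 36 mm across at the foot, 78 mm high, the tallest of the four pieces; it stands in one compartment, some 60 mm from the turntable's axis.
- cone_mid (a point): half-way up the wooden cone standing loose in another compartment, 38 mm across, 50 mm high.
- drum_mid (a point): centre of the upright wooden cylinder standing loose in another compartment, 36 mm across, 30 mm high.
- block_mid (a point): centre of the wooden block standing loose in another compartment, 30 x 30 mm, 36 mm high.
- tape_mid (a point): bystander: cardboard tape roll lying flat, 90 mm across, 45 mm high; centre.
- bowl_mid (a point): bystander: white plastic bowl, 130 mm across, 55 mm high; half-way up its axis.
- glue_mid (a point): bystander: white plastic bottle 44 mm across, 110 mm high, standing beside the carousel; half-way up.
- figure_mid (a point): bystander: darker wooden figure with a round head, 40 mm across, 80 mm high, standing on the table beside the carousel; half-way up.
- figure2_mid (a point): bystander: squat darker wooden figure, 44 mm across, 56 mm high, standing on the table beside the carousel; half-way up.
- driver_mid (a point): bystander: screwdriver 170 mm long lying on the table; a point 10 mm above its middle.
- carton_mid (a point): bystander: closed cardboard box 90 x 70 x 60 mm; centre.
There are look-alikes about, which are no part of the job. What is shaped like the part that bears cone_mid but blue or pink is not meant. Leave any orange or purple look-alike of the part that bears drum_mid alone.

How it is judged:
On the way, in this order (a step that is already met when the one before it is completed fails the run):
1. with the brake still off, the skittle's compartment is centred on the arrow (within 7 degrees) and the turntable has stopped ((angle between the x axis of turntable_mid and the x axis of stand, either way round below 0.12 rad or angle between the y axis of turntable_mid and the x axis of stand, either way round below 0.12 rad) and x of skittle_mid in the frame of stand below -0.025 m and y of skittle_mid in the frame of stand between -0.05 and 0.05 m and velocity of joint turntable between -0.05 and 0.05 rad/s and value of joint brake below 0.45 rad), for 0.2 s.
2. the brake lever is pushed fully on ((angle between the x axis of turntable_mid and the x axis of stand, either way round below 0.12 rad or angle between the y axis of turntable_mid and the x axis of stand, either way round below 0.12 rad) and x of skittle_mid in the frame of stand below -0.025 m and y of skittle_mid in the frame of stand between -0.05 and 0.05 m and value of joint brake above 1.08 rad), for 0.2 s.
At the end, for the whole second after the job is handed in: The compartment holding the skittle is centred on the arrow within 7 degrees (0.12 rad), the turntable is still, the brake lever is on within 7 degrees (0.12 rad) of its stop, and all four wooden pieces stand upright on the turntable (all of step 2 and velocity of joint turntable between -0.05 and 0.05 rad/s and angle between each of skittle_mid, cone_mid, drum_mid, block_mid's own z axis and vertical below 0.25 rad and horizontal distance between each of skittle_mid, cone_mid, drum_mid, block_mid and stand below 0.105 m and height (world z) of skittle_mid between 0.063 and 0.077 m and height (world z) of cone_mid between 0.049 and 0.063 m and height (world z) of drum_mid between 0.039 and 0.053 m and height (world z) of block_mid between 0.042 and 0.056 m and velocity of joint brake between -0.05 and 0.05 rad/s); the robot touches nothing.
It fails at once if a wooden piece in the carousel is lifted (more than 20 mm) (height (world z) of skittle_mid above 0.089 m or height (world z) of cone_mid above 0.075 m or height (world z) of drum_mid above 0.065 m or height (world z) of block_mid above 0.068 m).
It fails at once if a wooden piece in the carousel is knocked over (angle between any of skittle_mid, cone_mid, drum_mid, block_mid's own z axis and vertical above 0.6 rad).
It fails at once if a bystander is moved by more than 20 mm (distance of any of tape_mid, bowl_mid, glue_mid, figure_mid, driver_mid, carton_mid, figure2_mid from where it was at the start of the episode above 0.02 m).
It also fails if it takes over 64 s, if anything falls off the work surface, if the arm or the gripper's body presses on something with over 40 N, if the wrist force passes 120 N, or if a joint passes its speed limit or range.

ROBOT

A 6-joint arm with a two-finger parallel gripper is mounted at the origin on the work surface. World frame = base frame: x ahead of the robot, y to its left, z up, the work surface at z = 0. Lengths are in m, angles in rad, forces in N, time in s.
With the tool pointing down it reaches from about 0.25 to 0.775 m from the base axis. Payload 4 kg.
Tool frame: the origin (TCP) lies at the very end of the fingers, on their centre line; the grasp point (between the pads) lies 19 mm behind it; x points along the fingers, y is the direction in which the jaws open and shut, and the axes are right-handed (so a half turn about x gives the same grasp; the last joint's range is limited). The gripper opens to 94 mm and grips with 3 to 60 N. Pads are 16 mm wide; open, the fingers measure 119 mm over their backs; the gripper's body (75 mm by 177 mm) begins 78 mm behind the grasp point.
Start: joints at [1.005, 0.087, 1.371, -0, 1.684, -0.103], TCP at [0.246, 0.492, 0.185] pointing down, gripper open.
Joint ranges: [-3.1, 3.1], [-0.76, 2.03], [0.27, 2.55], [-1.08, 4.22], [0.17, 2.65], [-2.57, 2.57]. Speed limits (rad/s): [2.79, 2.79, 3.14, 3.14, 3.14, 3.14].

INTERFACE

Orientations are given as [roll, pitch, yaw] about the fixed x, y, z axes, in that order (R = Rz(yaw) Ry(pitch) Rx(roll)).
In Python, from bench import robot gives the robot as it stands.
- The arm moves only by the tool carry_out, never from a script. Its argument "targets" is a list of rows, each a list of 5 numbers: the closure, from 0 (fully open) to 1 (shut), then the shift along the tool's x, y, z in cm, then the turn about the tool's x in degrees. In form: [[fingers, tx, ty, tz, turn], ...]. A call has 1 to 20 rows; each row shifts and turns the commanded pose from where the row before left it, along the tool's axes as they then stand; what a row does not reach is not made up. A row lasts 1/10 s, in which the tool goes at most 50 mm and 8.59 degrees, less where a joint would pass 70% of its speed; a pose out of reach is approached as far as the arm can. A call is refused whole if a number of a shift passes 5 or a number of a turn 8.59, either way. A call with a gripper value outside its range is refused whole. The fingers move at their own pace and stop on an object; the grip force is fixed at half the most. Time passes only in rows, so rows that do not move let the fingers close. It gives the time, the measured TCP pose, the force and the opening at its end, in the units of the state.
- robot.get_obs(): the state, without advancing time (a new reading comes with each control period).
- robot.snapshot(name): name is "side" or "top"; returns a dict with "image" (384x512x3 uint8, red, green, blue), "camera_matrix" (3x3 intrinsics, pixels), "distortion" ([k1, k2, p1, p2, k3] as OpenCV has them; the pictures are not rectified), "pose" (4x4, takes a point from camera to world coordinates). Camera axes: x right, y up, looking along -z (the intrinsics and any distortion apply to the point x, -y, -z); pixel columns grow to the right and rows downward; lengths in m; the calibration is good to about 2 mm. A picture is of the moment at which its call begins. There is no depth.
- robot.close_job(): hands the job in, once; it reports no verdict.
The state is a dict: "time": time; "joint_positions": joint angles; "qvel": joint speeds; "joint_torque": joint torques, N m; "tool_pos": TCP position; "ee_rot": TCP orientation; "wrist_force": force on the tool from outside, world axes, zero at the start; "wrist_torque": the same for the moment, N m; "width": finger opening in m.
Only numpy, scipy, OpenCV 4.12 (cv2) and the standard library are available. Lean on these libraries where they do the work, as an engineer would, in place of code of your own. Each camera call takes 0.05 s, during which the arm holds its last target. There are 200 camera calls.

## Working session

There is one attempt and no reset: what is moved stays moved. The work goes in short steps, Python scripts to look and compute and a tool call to move; the robot and the scene stay as the last step left them, time stands still between calls to the robot, and variables do not carry over. Pictures are saved under pics/ and viewed, about 8 in all and at most 12, crops included, and the job is handed in when it is done.

Besides the shell and the picture viewer there is one more tool, called after ">>>" by a JSON object that holds its "name" and its "arguments". carry_out: Moves the arm, as the interface text tells. Its arguments: {"type":"object","properties":{"targets":{"type":"array","items":{"type":"array","items":{"type":"number"}}}},"required":["targets"]}

```bash
mkdir -p pics; cat > h.py <<'E'
import cv2, numpy as np, pickle
from bench import robot
def snap(n,f):
    s=robot.snapshot(n); cv2.imwrite('pics/'+f+'.png',s['image'][:,:,::-1]); pickle.dump(s,open('pics/'+f+'.pkl','wb')); return s
def ray(s,uv):
    p=cv2.undistortPoints(np.array([[uv]],float),np.array(s['camera_matrix']),np.array(s['distortion']))[0,0]
    T=np.array(s['pose']); return T[:3,3],T[:3,:3]@np.array([p[0],-p[1],-1])
def onz(s,uv,z):
    o,d=ray(s,uv); return o+d*(z-o[2])/d[2]
def proj(s,P):
    T=np.array(s['pose']); c=T[:3,:3].T@(np.array(P)-T[:3,3]); 
    return cv2.projectPoints(np.array([[c[0],-c[1],-c[2]]]),np.zeros(3),np.zeros(3),np.array(s['camera_matrix']),np.array(s['distortion']))[0].ravel()
def tri(s1,a,s2,b):
    o,d=ray(s1,a);p,e=ray(s2,b);t=np.linalg.lstsq(np.c_[d,-e],p-o,rcond=None)[0]
    x,y=o+d*t[0],p+e*t[1]; return (x+y)/2,np.linalg.norm(x-y)
E
python3 - <<'E'
from h import *
a=snap('top','t0');b=snap('side','s0')
print(a['pose'],b['pose'],robot.get_obs())
cv2.imwrite('pics/both.png',cv2.resize(np.vstack([a['image']])[:,:,::-1],(800,600)))
cv2.imwrite('pics/both2.png',cv2.resize(np.vstack([b['image']])[:,:,::-1],(800,600)))
E
```

```text
[[ 7.27429001e-04  9.83801858e-01 -1.79257845e-01  3.56299002e-01]
 [-9.99850835e-01  3.80886172e-03  1.68463742e-02  2.25197693e-03]
 [ 1.72562626e-02  1.79218851e-01  9.83657880e-01  1.06443928e+00]
 [ 0.00000000e+00  0.00000000e+00  0.00000000e+00  1.00000000e+00]] [[-0.92531965  0.21852559 -0.30988725  0.15315762]
 [-0.37918019 -0.528005    0.75989019  0.93167024]
 [ 0.00243344  0.82064443  0.57143398  0.79450465]
 [ 0.          0.          0.          1.        ]] {'time': 0.1, 'joint_positions': array([ 1.00489819e+00,  8.79090305e-02,  1.37208663e+00,  2.05847429e-05,
        1.68364799e+00, -1.03102165e-01]), 'qvel': array([ 0.00016894, -0.00160751, -0.00340517, -0.00026669, -0.00029236,
        0.00052908]), 'joint_torque': array([ 2.20519883e-03, -3.41250372e+01, -3.03302193e+01,  7.19852024e-02,
        3.04593996e-02, -9.92162973e-05]), 'tool_pos': array([0.24525179, 0.49168062, 0.1838144 ]), 'ee_rot': array([-1.68387307,  1.56874523, -2.14666675]), 'wrist_force': array([-0.43116115,  0.08420511,  0.10805418]), 'wrist_torque': array([-0.01201705, -0.00316504,  0.02738011]), 'width': 0.09400081376878748}
```

View pics/both.png

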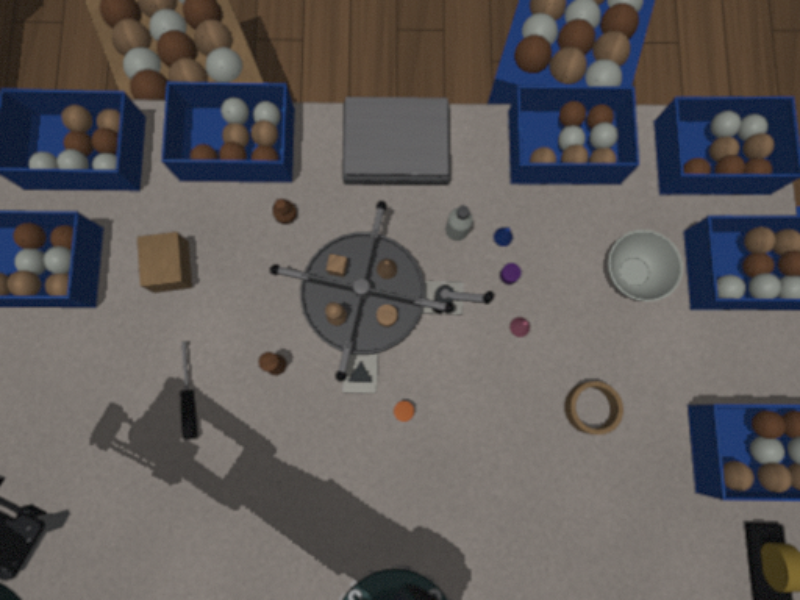

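View pics/both2.png

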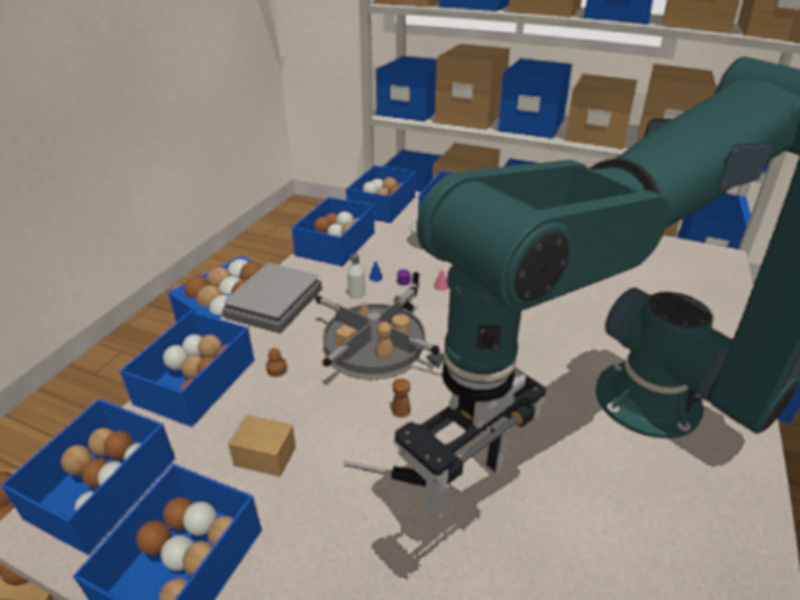

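```bash
python3 - <<'E'
from h import *
a=cv2.imread('pics/t0.png')[115:260,160:330];b=cv2.imread('pics/s0.png')[160:260,190:300]
a=cv2.resize(a,(600,512),interpolation=3);b=cv2.resize(b,(563,512),interpolation=3)
cv2.imwrite('pics/c1.png',cv2.convertScaleAbs(a,alpha=1.6)); cv2.imwrite('pics/c2.png',cv2.convertScaleAbs(b,alpha=1.5))
E
```

```text
(no output)
```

View pics/c1.png

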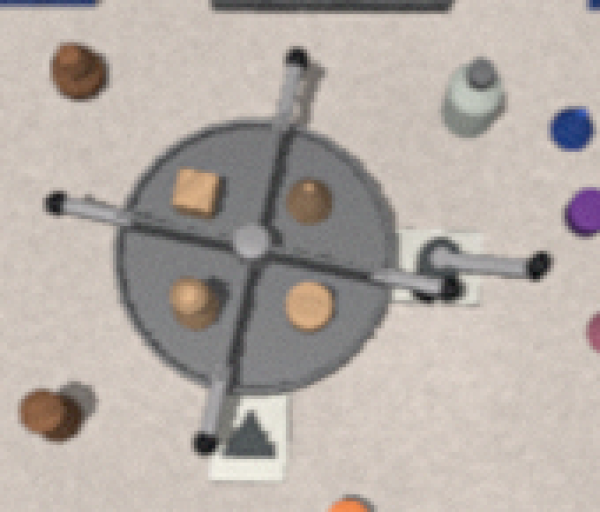

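View pics/c2.png

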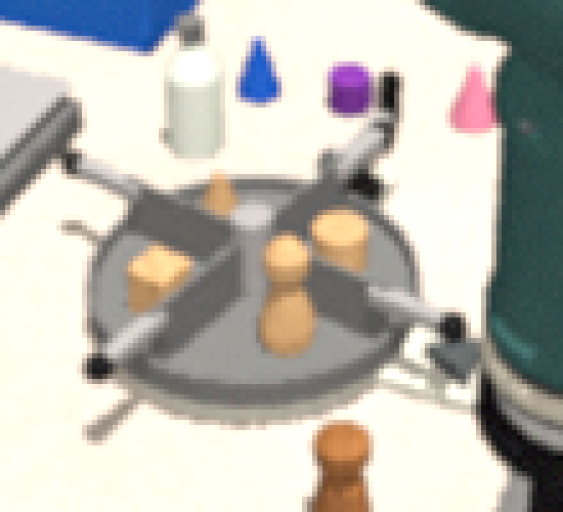

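The top crop shows the hub at (252,240), spoke balls at (205,442), (448,287), (297,58) and (57,203), the arrow tip at (250,410) and the brake post top at (540,263). The side crop confirms that the skittle is the round-headed piece in the lower-left compartment, so the turntable must turn counter-clockwise.

```bash
python3 - <<'E'
from h import *
a=pickle.load(open('pics/t0.pkl','rb'));b=pickle.load(open('pics/s0.pkl','rb'))
A=lambda x,y:(160+(x+.5)*170/600-.5,115+(y+.5)*145/512-.5)
B=lambda x,y:(190+(x+.5)*110/563-.5,160+(y+.5)*100/512-.5)
for n,p,q in [('hub',(252,240),(250,216)),('ballF',(205,442),(453,327)),('ballL',(57,203),(98,368)),('ballB',(297,58),(72,160)),('post',(540,263),(390,78)),('skhead',(192,297),(287,257))]:
    print(n,*[np.round(v,4) for v in tri(a,A(*p),b,B(*q))])
g=cv2.cvtColor(a['image'],cv2.COLOR_RGB2GRAY)
P={}
for n,p,z in [('ballF',(205,442),.066),('ballR',(450,287),.066),('ballB',(297,58),.066),('ballL',(57,203),.066),('post',(540,263),.068)]:
    u,v=map(round,A(*p)); w=g[v-6:v+7,u-6:u+7].astype(float); m=np.clip(45-w,0,None)
    c=[u-6+(m.sum(0)*np.arange(13)).sum()/m.sum(), v-6+(m.sum(1)*np.arange(13)).sum()/m.sum()]
    P[n]=onz(a,c,z); print(n,(u,v),np.round(c,1),w.min(),P[n].round(4))
c=(P['ballF']+P['ballB']+P['ballL']+P['ballR'])/4; print('axis',c)
h=onz(a,A(252,240),.088);print('hub',h)
t=onz(a,A(250,410),.022);print('tip',t,np.linalg.norm((t-c)[:2]))
sa=np.arctan2(*(c-t)[[1,0]]); print('stand x yaw',np.degrees(sa))
for n in P:
    d=P[n]-c;print(n,np.hypot(*d[:2]),np.degrees(np.arctan2(d[1],d[0])-sa))
for n,p,z in [('tip',(250,410),.022),('tL',(222,457),.022),('tR',(277,457),.022),('pivot',(440,255),.04),('fig',(40,412),.08),('figB',(60,425),0.02),('glue',(470,115),.02),('skhead',(192,297),.1)]: print(n,onz(a,A(*p),z).round(4))
E
```

```text
hub [0.5694 0.0589 0.0847] 0.0008
ballF [0.4203 0.0923 0.0659] 0.0006
ballL [0.601  0.2081 0.0659] 0.0001
ballB [0.7175 0.0269 0.0686] 0.0011
post [ 0.5567 -0.1587  0.0655] 0.0009
skhead [0.5246 0.1015 0.0951] 0.0013
ballF (218, 240) [217.9 240.3] 12.0 [0.4193 0.0918 0.066 ]
ballR (287, 196) [286.8 196.4] 12.0 [ 0.5362 -0.0891  0.066 ]
ballB (244, 131) [244.2 131. ] 16.0 [0.7181 0.0257 0.066 ]
ballL (176, 172) [175.3 171.9] 14.0 [0.6016 0.2094 0.066 ]
post (313, 189) [312.1 189.9] 7.0 [ 0.5535 -0.1568  0.068 ]
axis [0.56881292 0.05944199 0.066     ]
hub [0.56824829 0.0585922  0.088     ]
tip [0.44804815 0.06206659 0.022     ] 0.1207932858711013
stand x yaw -1.2450180581627657
ballF 0.1529651226716913 169.03680790773439
ballR 0.15209434655866208 -101.13985070847984
ballB 0.1530793253262136 -11.476566643172662
ballL 0.15346563201425253 78.90207094134296
post 0.2167977846682545 -92.79950009396931
tip [0.448  0.0621 0.022 ]
tL [0.4119 0.083  0.022 ]
tR [0.412  0.0408 0.022 ]
pivot [ 0.5674 -0.0851  0.04  ]
fig [0.4413 0.2112 0.08  ]
figB [0.4365 0.2082 0.02  ]
glue [ 0.6872 -0.1123  0.02  ]
skhead [0.5231 0.1008 0.1   ]
```

```bash
cat >> h.py <<'E'
from scipy.spatial.transform import Rotation as Ro
def st():
    o=robot.get_obs(); R=Ro.from_euler('xyz',o['ee_rot']).as_matrix(); print('t',round(o['time'],2),'p',o['tool_pos'].round(4),'F',o['wrist_force'].round(2),'w',round(o['width'],4)); print(R.round(3).tolist()); return o,R
E
python3 - <<'E'
from h import *
o,R=st()
print(R.T@(np.array([.436,.145,.12])-o['tool_pos'])*100)
E
```

```text
t 0.1 p [0.2453 0.4917 0.1838] F [-0.43  0.08  0.11] w 0.094
[[-0.001, 0.446, 0.895], [-0.002, 0.895, -0.446], [-1.0, -0.002, -0.0]]
[  6.41975998 -22.49229372  32.54734213]
```

>>> {"name": "carry_out", "arguments": {"targets": [[1,0,0,0,-8.5],[1,0,0,0,-8.5],[1,0,0,0,-8.5],[1,0,0,0,-8.5],[1,0,0,0,-8.5],[1,0,-3.2,0.7,0],[1,0,-3.2,0.7,0],[1,0,-3.2,0.7,0],[1,0,-3.2,0.7,0],[1,0,-3.2,0.7,0],[1,0,-3.2,0.7,0],[1,0,-3.2,0.7,0],[1,0,-3.2,0.7,0],[1,0,-3.2,0.7,0],[1,0,-3.2,0.7,0],[1,0,-3.2,0.7,0],[1,0,-3.2,0.7,0],[1,0,0,0,0],[1,0,0,0,0]]}}

```text
time: 2.0
tool_pos: [0.4318, 0.1458, 0.1844]
ee_rot: [2.565, 1.569, 2.842]
wrist_force: [0.3, -0.4, -0.8]
width: 0.0003
```

```bash
python3 - <<'E'
from h import *
o,R=st()
print(R.T@(np.array([.438,.142,.05])-o['tool_pos'])*100)
E
```

```text
t 2.0 p [0.4318 0.1458 0.1844] F [ 0.26 -0.4  -0.83] w 0.0003
[[-0.001, -0.274, 0.962], [0.0, 0.962, 0.274], [-1.0, 0.001, -0.001]]
[13.43613275 -0.54594196  0.50455223]
```

>>> {"name": "carry_out", "arguments": {"targets": [[1,3,-0.1,0.1,0],[1,3,-0.1,0.1,0],[1,3,-0.1,0.1,0],[1,2.4,-0.1,0.1,0],[1,2,-0.1,0.1,0],[1,0,0,0,0],[1,0,0,0,0]]}}

```text
time: 2.7
tool_pos: [0.4377, 0.1436, 0.0511]
ee_rot: [2.426, 1.57, 2.706]
wrist_force: [-0.7, 0.0, -0.4]
width: 0.0003
```

```bash
cat > arc.py <<'E'
from h import *
C=np.array([.5688,.0592])
def arc(p0s,p1s,n,d,r=.130):
    o,R=st(); prev=o['tool_pos'][:2]
    for f in np.radians(np.linspace(p0s,p1s,n)):
        p=C+r*np.array([np.cos(f),np.sin(f)])-d*np.array([-np.sin(f),np.cos(f)])
        D=R.T@np.r_[p-prev,0]*100; print(round(np.degrees(f),1),p.round(4),D.round(2)); prev=p
E
python3 -c "
from arc import *
arc(166,214,17,.019)"
```

```text
t 2.7 p [0.4377 0.1436 0.0511] F [-0.73  0.03 -0.42] w 0.0003
[[-0.001, -0.277, 0.961], [0.0, 0.961, 0.277], [-1.0, 0.0, -0.0]]
166.0 [0.4473 0.1091] [-0.   -3.58 -0.04]
169.0 [0.4448 0.1027] [-0.   -0.55 -0.41]
172.0 [0.4427 0.0961] [-0.   -0.57 -0.38]
175.0 [0.441  0.0895] [-0.   -0.59 -0.35]
178.0 [0.4395 0.0827] [-0.   -0.61 -0.32]
181.0 [0.4385 0.0759] [-0.   -0.62 -0.29]
184.0 [0.4378 0.0691] [-0.   -0.64 -0.26]
187.0 [0.4375 0.0622] [-0.   -0.65 -0.22]
190.0 [0.4375 0.0553] [-0.   -0.66 -0.19]
193.0 [0.4379 0.0485] [-0.   -0.67 -0.15]
196.0 [0.4386 0.0416] [-0.   -0.68 -0.12]
199.0 [0.4397 0.0348] [-0.   -0.68 -0.08]
202.0 [0.4411 0.0281] [-0.   -0.69 -0.05]
205.0 [0.443  0.0215] [-0.   -0.69 -0.01]
208.0 [0.4451 0.0149] [-0.   -0.69  0.03]
211.0 [0.4476 0.0085] [-0.   -0.69  0.06]
214.0 [0.4504 0.0023] [-0.   -0.68  0.1 ]
```

>>> {"name": "carry_out", "arguments": {"targets": [[1,0,-1.2,0,0],[1,0,-1.2,0,0],[1,0,-1.2,0,0],[1,0,-0.55,-0.4,0],[1,0,-0.57,-0.38,0],[1,0,-0.59,-0.35,0],[1,0,-0.61,-0.32,0],[1,0,-0.62,-0.29,0],[1,0,-0.64,-0.26,0],[1,0,-0.65,-0.22,0],[1,0,-0.66,-0.19,0],[1,0,-0.67,-0.15,0],[1,0,-0.68,-0.12,0],[1,0,-0.68,-0.08,0],[1,0,-0.69,-0.05,0],[1,0,-0.69,-0.01,0],[1,0,-0.5,0.02,0],[1,0,-0.3,0.03,0],[1,0,0,0,0],[1,0,0,0,0]]}}

```text
time: 4.7
tool_pos: [0.446, 0.0126, 0.0504]
ee_rot: [-2.923, 1.569, -2.644]
wrist_force: [-0.2, 0.1, -0.4]
width: 0.0006
```

```bash
cat > ang.py <<'E'
from h import *
import sys
C=np.array([.5688,.0592])
def ang(n):
    s=snap('top',n); g=cv2.cvtColor(s['image'],cv2.COLOR_RGB2GRAY)
    r=np.degrees(np.arange(-np.pi,np.pi,np.pi/360)); 
    v=[]
    for d in r:
        f=np.radians(d); u=[proj(s,[C[0]+R*np.cos(f),C[1]+R*np.sin(f),.066]) for R in (.149,.153,.157)]
        v.append(np.mean([cv2.getRectSubPix(g,(1,1),(float(q[0]),float(q[1])))[0,0] for q in u]))
    v=np.array(v); m=np.clip(60-v,0,None)
    n,l=cv2.connectedComponents((m>0).astype(np.uint8).reshape(1,-1))
    for k in range(1,n):
        i=l[0]==k
        if m[i].sum()>40: print('dark at',round((r[i]*m[i]).sum()/m[i].sum(),1),'weight',m[i].sum(),'stand angle',round((r[i]*m[i]).sum()/m[i].sum()+.9,1))
    x=cv2.convertScaleAbs(cv2.resize(s['image'][115:260,160:330,::-1],(600,512),interpolation=3),alpha=1.6); cv2.imwrite('pics/%s_c.png'%sys.argv[1],x)
ang(sys.argv[1])
E
python3 ang.py t1; python3 -c "
from h import *
st()"
```

```text
dark at -167.1 weight 85.0 stand angle -166.2
dark at -139.8 weight 1199.6666666666665 stand angle -138.9
dark at -98.2 weight 108.66666666666667 stand angle -97.3
dark at -64.6 weight 345.00000000000006 stand angle -63.7
dark at 26.0 weight 238.33333333333331 stand angle 26.9
dark at 116.1 weight 297.6666666666667 stand angle 117.0
dark at 169.0 weight 562.3333333333333 stand angle 169.9
t 4.75 p [0.446  0.0127 0.0504] F [0.57 0.32 0.11] w 0.0008
[[-0.001, -0.275, 0.961], [-0.001, 0.961, 0.275], [-1.0, -0.0, -0.002]]
```

View pics/t1_c.png

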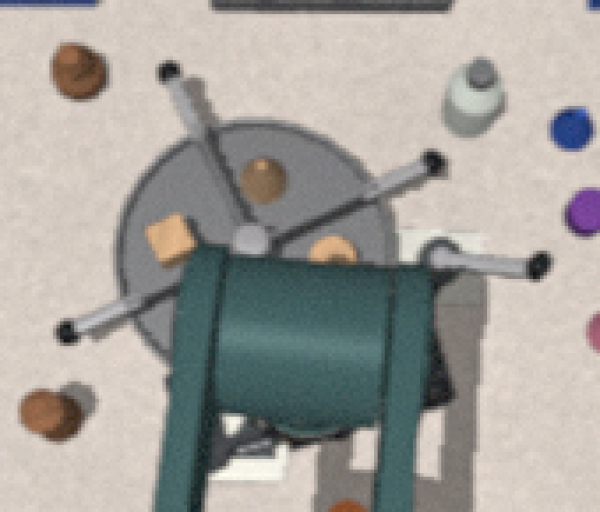

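The picture shows the back, left and right spokes clear of the arm at (168,72), (67,330) and (433,162). They need about 18° more counter-clockwise.

```bash
python3 -c "
from arc import *
arc(208,223.5,9,.012)"
```

```text
t 4.75 p [0.446  0.0127 0.0504] F [0.57 0.32 0.11] w 0.0008
[[-0.001, -0.275, 0.961], [-0.001, 0.961, 0.275], [-1.0, -0.0, -0.002]]
208.0 [0.4484 0.0088] [-0.   -0.45  0.12]
209.9 [0.4502 0.0047] [-0.   -0.44  0.06]
211.9 [0.4521 0.0007] [-0.   -0.44  0.07]
213.8 [ 0.4541 -0.0032] [-0.   -0.43  0.09]
215.8 [ 0.4563 -0.007 ] [-0.   -0.43  0.1 ]
217.7 [ 0.4586 -0.0108] [-0.   -0.43  0.12]
219.6 [ 0.461  -0.0145] [-0.   -0.42  0.13]
221.6 [ 0.4636 -0.0181] [-0.   -0.42  0.15]
223.5 [ 0.4662 -0.0216] [-0.   -0.41  0.16]
```

>>> {"name": "carry_out", "arguments": {"targets": [[1,0,-0.45,0.12,0],[1,0,-0.44,0.06,0],[1,0,-0.44,0.07,0],[1,0,-0.43,0.09,0],[1,0,-0.43,0.1,0],[1,0,-0.43,0.12,0],[1,0,-0.42,0.13,0],[1,0,-0.3,0.1,0],[1,0,-0.2,0.08,0],[1,0,-0.2,0.08,0],[1,0,0,0,0],[1,0,0,0,0]]}}

```text
time: 5.95
tool_pos: [0.4662, -0.0207, 0.051]
ee_rot: [-1.201, 1.57, -0.922]
wrist_force: [-0.1, 1.2, 0.1]
width: 0.0001
```

```bash
python3 ang.py t2; python3 -c "
from h import *
st()"
```

```text
dark at -177.6 weight 198.66666666666666 stand angle -176.7
dark at -133.3 weight 709.6666666666666 stand angle -132.4
dark at -93.7 weight 379.33333333333337 stand angle -92.8
dark at -46.6 weight 321.3333333333333 stand angle -45.7
dark at 43.8 weight 255.66666666666666 stand angle 44.7
dark at 133.9 weight 297.6666666666667 stand angle 134.8
t 6.0 p [ 0.4662 -0.0206  0.051 ] F [-0.31  0.29  0.74] w 0.0006
[[0.0, -0.275, 0.961], [-0.001, 0.961, 0.275], [-1.0, -0.001, 0.0]]
```

```bash
python3 - <<'E'
from h import *
a=pickle.load(open('pics/t2.pkl','rb'))
A=lambda x,y:(160+(x+.5)*170/600-.5,115+(y+.5)*145/512-.5)
print('purple',onz(a,A(584,210),.03),'pink',onz(a,(332,209),.02))
o,R=st(); y0=np.radians(-.9); S=np.array([[np.cos(y0),-np.sin(y0)],[np.sin(y0),np.cos(y0)]])
C=np.array([.5688,.0592]); pv=C+S@[0,-.145]
p=o['tool_pos'][:2]+.02*R[:2,1]
def wp(th,d): return pv+S@(.075*np.array([-np.sin(th),-np.cos(th)])-d*np.array([-np.cos(th),np.sin(th)]))
L=[(.16,.032)]+[(t,.017) for t in np.arange(.15,1.21,.07)]
for t,d in L:
    q=wp(t,d);print(round(t,2),q.round(4),(R.T@np.r_[q-p,0]*100).round(2));p=q
E
```

```text
purple [ 0.60627273 -0.20045794  0.03      ] pink [ 0.50930149 -0.21855054  0.02      ]
t 6.0 p [ 0.4662 -0.0206  0.051 ] F [-0.31  0.29  0.74] w 0.0006
[[0.0, -0.275, 0.961], [-0.001, 0.961, 0.275], [-1.0, -0.001, 0.0]]
0.16 [ 0.5849 -0.1652] [  0.02 -19.17   7.44]
0.15 [ 0.5709 -0.1626] [-0.    0.64 -1.27]
0.22 [ 0.5655 -0.1627] [-0.    0.14 -0.52]
0.29 [ 0.5602 -0.1624] [-0.    0.17 -0.51]
0.36 [ 0.5548 -0.1618] [-0.    0.21 -0.5 ]
0.43 [ 0.5495 -0.1608] [-0.    0.24 -0.48]
0.5 [ 0.5443 -0.1594] [-0.    0.28 -0.46]
0.57 [ 0.5392 -0.1577] [-0.    0.31 -0.44]
0.64 [ 0.5343 -0.1556] [-0.    0.34 -0.42]
0.71 [ 0.5295 -0.1532] [-0.    0.37 -0.39]
0.78 [ 0.5248 -0.1504] [-0.    0.39 -0.37]
0.85 [ 0.5204 -0.1473] [-0.    0.42 -0.34]
0.92 [ 0.5162 -0.144 ] [-0.    0.44 -0.31]
0.99 [ 0.5123 -0.1403] [-0.    0.46 -0.28]
1.06 [ 0.5086 -0.1364] [-0.    0.48 -0.25]
1.13 [ 0.5052 -0.1322] [-0.    0.49 -0.21]
1.2 [ 0.5021 -0.1278] [-0.    0.51 -0.18]
```

>>> {"name": "carry_out", "arguments": {"targets": [[1,0,1,0,0],[1,0,1,0,0],[1,-4,0,0,0],[1,-4,0,0,0],[1,-4,0,0,0],[1,0,0,0,0],[1,0,0,0,0]]}}

```text
time: 6.7
tool_pos: [0.4609, -0.0006, 0.1718]
ee_rot: [-0.399, 1.568, -0.119]
wrist_force: [-0.3, 0.4, -0.7]
width: 0.0004
```

>>> {"name": "carry_out", "arguments": {"targets": [[1,0,-2.4,0.93,0],[1,0,-2.4,0.93,0],[1,0,-2.4,0.93,0],[1,0,-2.4,0.93,0],[1,0,-2.4,0.93,0],[1,0,-2.4,0.93,0],[1,0,-2.4,0.93,0],[1,0,-2.4,0.93,0],[1,0,0,0,0],[1,0,0,0,0]]}}

```text
time: 7.7
tool_pos: [0.5837, -0.1644, 0.1684]
ee_rot: [2.391, 1.566, 2.67]
wrist_force: [0.0, 0.4, 0.5]
width: 0.0005
```

```bash
python3 ang.py t3; python3 -c "
from h import *
o,R=st()
print(R.T@(np.array([.584,-.164,.047])-o['tool_pos'])*100)"
```

```text
dark at -136.0 weight 295.6666666666667 stand angle -135.1
dark at -46.6 weight 267.6666666666667 stand angle -45.7
dark at 43.8 weight 202.66666666666669 stand angle 44.7
dark at 133.9 weight 270.0 stand angle 134.8
t 7.75 p [ 0.5838 -0.164   0.1691] F [0.11 0.15 0.11] w 0.0006
[[-0.003, -0.276, 0.961], [0.002, 0.961, 0.276], [-1.0, 0.003, -0.003]]
[12.21141565 -0.03597587  0.05582203]
```

View pics/t3_c.png

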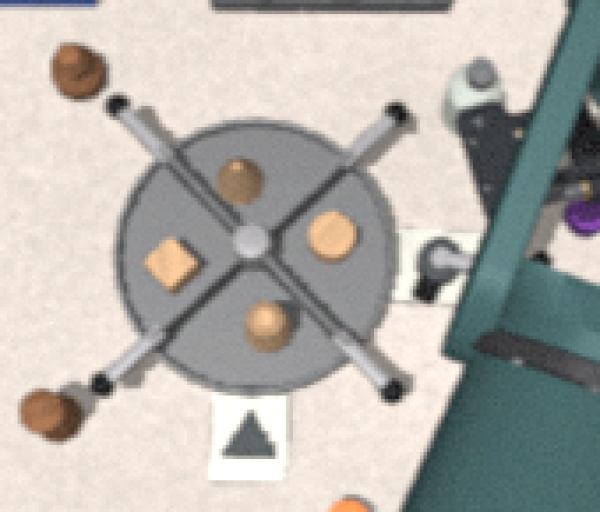

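The skittle is centred on the arrow, with all four spokes within 0.7° of 45°. Now descend beside the brake post and sweep it.

>>> {"name": "carry_out", "arguments": {"targets": [[1,2.5,0,0,0],[1,2.5,0,0,0],[1,2.5,0,0,0],[1,2.5,0,0,0],[1,2.2,0,0,0],[1,0,0,0,0],[1,0,0,0,0]]}}

```text
time: 8.45
tool_pos: [0.5843, -0.1642, 0.0491]
ee_rot: [2.283, 1.57, 2.563]
wrist_force: [0.3, -0.0, 0.5]
width: 0.0007
```

>>> {"name": "carry_out", "arguments": {"targets": [[1,0,0.3,-0.6,0],[1,0,0.3,-0.6,0],[1,0,0.14,-0.52,0],[1,0,0.17,-0.51,0],[1,0,0.21,-0.5,0],[1,0,0.24,-0.48,0],[1,0,0.28,-0.46,0],[1,0,0.31,-0.44,0],[1,0,0.34,-0.42,0],[1,0,0.37,-0.39,0],[1,0,0.39,-0.37,0],[1,0,0.42,-0.34,0],[1,0,0.44,-0.31,0],[1,0,0.46,-0.28,0],[1,0,0,0,0]]}}

```text
time: 9.95
tool_pos: [0.5126, -0.1398, 0.0489]
ee_rot: [1.731, 1.57, 2.01]
wrist_force: [0.1, -1.0, -0.2]
width: 0.0006
```

```bash
python3 ang.py t4; python3 -c "
from h import *
st()"
```

```text
dark at -136.0 weight 327.00000000000006 stand angle -135.1
dark at -107.8 weight 846.3333333333334 stand angle -106.9
dark at -46.5 weight 288.0 stand angle -45.6
dark at 43.8 weight 228.33333333333334 stand angle 44.7
dark at 133.9 weight 288.3333333333333 stand angle 134.8
t 10.0 p [ 0.5129 -0.1401  0.0489] F [-0.01 -1.   -0.97] w 0.0008
[[0.0, -0.276, 0.961], [-0.0, 0.961, 0.276], [-1.0, -0.0, 0.0]]
```

>>> {"name": "carry_out", "arguments": {"targets": [[1,0,0.48,-0.25,0],[1,0,0.49,-0.21,0],[1,0,0.4,-0.15,0],[1,0,0.15,-0.05,0],[1,0,0,0,0]]}}

```text
time: 10.5
tool_pos: [0.5024, -0.1273, 0.0489]
ee_rot: [0.331, 1.571, 0.61]
wrist_force: [-0.3, -1.1, 0.1]
width: 0.0005
```

>>> {"name": "carry_out", "arguments": {"targets": [[1,0,0.1,-0.02,0],[1,0,0.1,-0.02,0],[1,0,0,0,0]]}}

```text
time: 10.8
tool_pos: [0.5016, -0.1257, 0.0488]
ee_rot: [1.435, 1.571, 1.714]
wrist_force: [0.2, 0.6, -0.8]
width: 0.0004
```

>>> {"name": "carry_out", "arguments": {"targets": [[1,0,0.1,-0.02,0],[1,0,0.1,-0.02,0],[1,0,0,0,0]]}}

```text
time: 11.1
tool_pos: [0.5006, -0.1238, 0.0488]
ee_rot: [1.54, 1.571, 1.819]
wrist_force: [-0.7, 0.4, 0.4]
width: 0.0004
```

>>> {"name": "carry_out", "arguments": {"targets": [[1,0,0.1,-0.02,0],[1,0,0.05,-0.01,0],[1,0,0,0,0]]}}

```text
time: 11.4
tool_pos: [0.5, -0.1225, 0.0489]
ee_rot: [0.975, 1.571, 1.254]
wrist_force: [-0.7, -0.2, 0.1]
width: 0.0004
```

```bash
python3 - <<'E'
from h import *
a=snap('top','t5');b=snap('side','s5')
x=cv2.resize(a['image'][165:260,220:350,::-1],None,fx=4,fy=4,interpolation=3);y=cv2.resize(b['image'][150:250,190:330,::-1],None,fx=4,fy=4,interpolation=3)[:,:]
c=np.zeros((600,560,3),np.uint8); c=np.vstack([np.pad(x,((0,0),(0,40),(0,0))),y]); c=c[:780]
c=cv2.resize(c,None,fx=.75,fy=.75); cv2.imwrite('pics/v5.png',cv2.convertScaleAbs(c,alpha=1.5)); print(c.shape)
E
```

```text
(585, 420, 3)
```

View pics/v5.png

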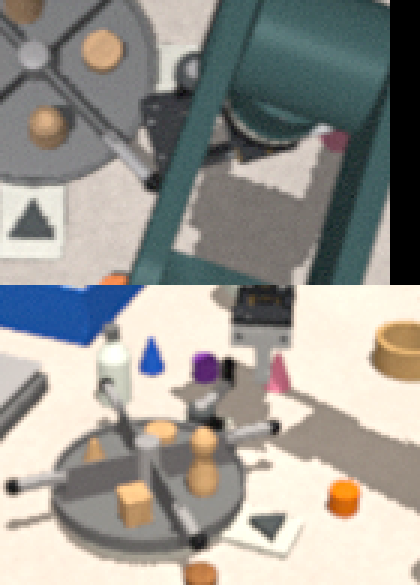

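```bash
python3 - <<'E'
from h import *
b=pickle.load(open('pics/s5.pkl','rb'));a=pickle.load(open('pics/t5.pkl','rb'))
C=np.array([.5688,.0592]);y0=np.radians(-.9); S=np.array([[np.cos(y0),-np.sin(y0)],[np.sin(y0),np.cos(y0)]])
pv=C+S@[0,-.145]
for t in (0,.16,.6,1.2):
    p=pv+S@(.075*np.array([-np.sin(t),-np.cos(t)]))
    for z in (.03,.068):
        u=proj(b,[*p,z]);w=proj(a,[*p,z]);print(t,z,p.round(4),((u-[190,150])*3+[0,285]).round(),((w-[220,165])*3).round())
u=proj(b,[*pv,.04]);print('pv',((u-[190,150])*3+[0,285]).round())
u=proj(b,robot.get_obs()['tool_pos']);print('tcp',((u-[190,150])*3+[0,285]).round())
E
```

```text
0 0.03 [ 0.5653 -0.1608] [221. 381.] [274.  70.]
0 0.068 [ 0.5653 -0.1608] [222. 356.] [280.  62.]
0.16 0.03 [ 0.5534 -0.1596] [230. 384.] [273.  83.]
0.16 0.068 [ 0.5534 -0.1596] [230. 358.] [279.  75.]
0.6 0.03 [ 0.5232 -0.147 ] [249. 394.] [260. 115.]
0.6 0.068 [ 0.5232 -0.147 ] [250. 368.] [266. 108.]
1.2 0.03 [ 0.4962 -0.1119] [260. 413.] [222. 144.]
1.2 0.068 [ 0.4962 -0.1119] [261. 387.] [227. 138.]
pv [198. 405.]
tcp [260. 395.]
```

```bash
python3 - <<'E'
from h import *
L=[cv2.resize(cv2.imread('pics/%s.png'%n)[155:210,240:305],None,fx=6,fy=8,interpolation=cv2.INTER_CUBIC) for n in('s0','s5')]
cv2.imwrite('pics/v6.png',cv2.convertScaleAbs(np.hstack(L),alpha=1.4)); print(L[0].shape)
E
```

```text
(440, 390, 3)
```

View pics/v6.png

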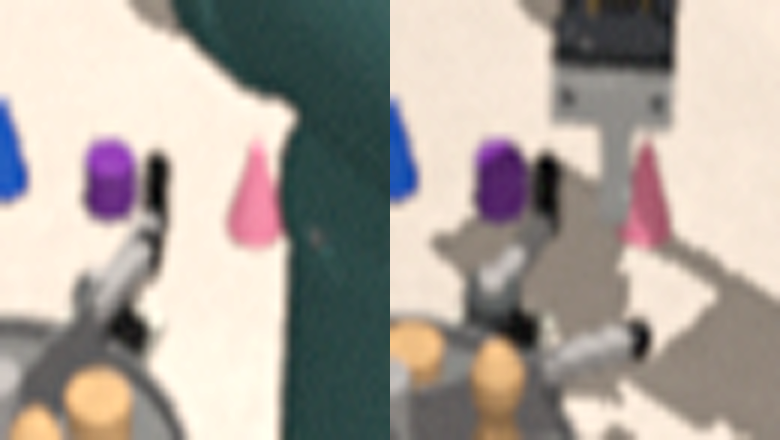

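The side crop shows the black post still at its original place (545,170 in the right panel). The fingertip is visible at (613,225), which is about 3.5 px higher than the reported TCP projects. So the tip passed over the post and the lever didn't move. I'll check the true tip height, then go back and sweep lower.

```bash
python3 - <<'E'
from h import *
b=pickle.load(open('pics/s5.pkl','rb')); o,R=st()
P=o['tool_pos']
for dz in (0,.005,.01,.015,.02,.025,.03): print(dz,proj(b,P+[0,0,dz]).round(1))
print(cv2.cvtColor(b['image'],cv2.COLOR_RGB2GRAY)[172:194,272:284])
E
```

```text
t 11.5 p [ 0.5    -0.1226  0.0489] F [-0.31  0.13  0.8 ] w 0.0005
[[0.0, -0.275, 0.961], [0.0, 0.961, 0.275], [-1.0, -0.0, 0.0]]
0 [276.8 186.8]
0.005 [276.9 185.6]
0.01 [276.9 184.5]
0.015 [277.  183.3]
0.02 [277.  182.2]
0.025 [277.1 181. ]
0.03 [277.1 179.9]
[[168 167 150 116  99 101 100 105 133 148 134 136]
 [168 167 151 118 101  99 100 108 132 128 104 112]
 [168 167 152 120 101 100 100 107 122 105  83  92]
 [166 168 154 121 101  99 100 104 111  95  80  89]
 [151 157 148 118 101  99 100 100  93  85  84  82]
 [111 116 118 108 100 101 101  99  87  83  84  83]
 [ 91  94  97  98 101 100 104 106  93  84  85  84]
 [ 97  93  96  99 102 101 105 110  96  85  85  82]
 [ 97  98  97 101 101 101 101 102  94  87  86  86]
 [ 98  98  99  98  99  99 100 102 103  92  86  83]
 [ 97  96  95  95  95  95  94 101 107  98  88  86]
 [ 95  95  95  94  94  89  88  98 109 110  99  89]
 [ 96  96  98  96  95  91  88 100 109 114 112  94]
 [ 96  97  97  96  98  94  95 115 128 128 125 103]
 [ 97  97  98  96  94  95 111 151 162 155 147 130]
 [ 97  95  96  96  95  99 128 161 171 168 167 164]
 [ 97  97  97  95  95 108 141 157 166 168 169 170]
 [ 95  96  95  95  95 100 110 126 157 167 168 167]
 [ 98  97  96  96  95  96  95 111 154 167 167 166]
 [ 97  98  98  98  96  97  93 112 156 168 169 168]
 [ 97  98  97  98  96  94  94 114 157 170 168 169]
 [ 97  96  96  97  97  95  99 124 155 164 164 167]]
```

>>> {"name": "carry_out", "arguments": {"targets": [[1,-2.5,0,0,0],[1,-2.5,0,0,0],[1,0,-1.5,1.2,0],[1,0,-1.5,1.2,0],[1,0,-1.0,1.0,0],[1,0,-1.0,1.0,0],[1,0,-0.6,1.2,0],[1,0,-0.6,1.2,0],[1,0,0,0,0],[1,0,0,0,0]]}}

```text
time: 12.5
tool_pos: [0.582, -0.1633, 0.0985]
ee_rot: [2.522, 1.57, 2.801]
wrist_force: [-0.1, -0.1, -0.4]
width: 0.0003
```

The tip's true height is about 17 mm above the reading, so I'll descend to a reading of about 0.028.

>>> {"name": "carry_out", "arguments": {"targets": [[1,0,0,0.3,0],[1,2,0,0,0],[1,2,0,0,0],[1,1.5,0,0,0],[1,1,0,0,0],[1,0.5,0,0,0],[1,0,0,0,0],[1,0,0,0,0]]}}

```text
time: 13.3
tool_pos: [0.5858, -0.1628, 0.0297]
ee_rot: [-0.565, 1.569, -0.286]
wrist_force: [0.5, -0.7, 0.1]
width: 0.0006
```

>>> {"name": "carry_out", "arguments": {"targets": [[1,0,0.3,-0.6,0],[1,0,0.3,-0.6,0],[1,0,0.14,-0.52,0],[1,0,0.17,-0.51,0],[1,0,0.21,-0.5,0],[1,0,0,0,0]]}}

```text
time: 13.9
tool_pos: [0.5555, -0.1589, 0.0292]
ee_rot: [0.569, 1.57, 0.848]
wrist_force: [2.0, 1.9, 0.6]
width: 0.0
```

```bash
python3 - <<'E'
from h import *
b=snap('side','s7');o,R=st(); print(proj(b,o['tool_pos']))
L=[cv2.resize(cv2.imread('pics/%s.png'%n)[155:210,240:305],None,fx=6,fy=8,interpolation=cv2.INTER_CUBIC) for n in('s0','s7')]
cv2.imwrite('pics/v7.png',cv2.convertScaleAbs(np.hstack(L),alpha=1.4))
E
```

```text
t 13.95 p [ 0.5556 -0.1592  0.0291] F [2.32 1.48 1.03] w 0.0003
[[0.0, -0.275, 0.961], [-0.0, 0.961, 0.275], [-1.0, -0.0, -0.0]]
[266.05224632 182.97676921]
```

View pics/v7.png

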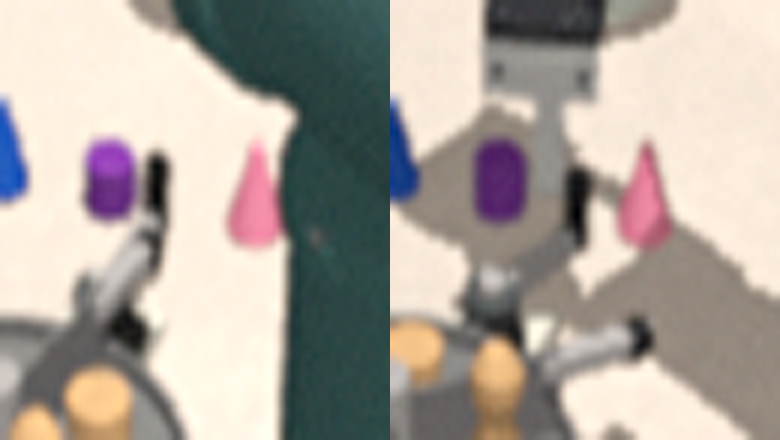

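>>> {"name": "carry_out", "arguments": {"targets": [[1,0,0.2,-0.48,0],[1,0,0.26,-0.46,0],[1,0,0.3,-0.44,0],[1,0,0.34,-0.42,0],[1,0,0.37,-0.39,0],[1,0,0.39,-0.37,0],[1,0,0.42,-0.34,0],[1,0,0.44,-0.31,0],[1,0,0,0,0]]}}

```text
time: 14.85
tool_pos: [0.5169, -0.1423, 0.0287]
ee_rot: [-2.647, 1.569, -2.367]
wrist_force: [0.3, -0.2, -0.7]
width: 0.0006
```

>>> {"name": "carry_out", "arguments": {"targets": [[1,0,0.46,-0.28,0],[1,0,0.48,-0.25,0],[1,0,0.4,-0.18,0],[1,0,0.2,-0.08,0],[1,0,0,0,0]]}}

```text
time: 15.35
tool_pos: [0.5059, -0.1305, 0.0288]
ee_rot: [-1.489, 1.568, -1.21]
wrist_force: [2.9, -4.7, -2.2]
width: 0.0005
```

>>> {"name": "carry_out", "arguments": {"targets": [[1,0,0.15,-0.05,0],[1,0,0.15,-0.05,0],[1,0,0,0,0]]}}

```text
time: 15.65
tool_pos: [0.5059, -0.1305, 0.029]
ee_rot: [-1.273, 1.562, -0.995]
wrist_force: [6.7, -10.0, -6.0]
width: 0.0005
```

The force is building with no motion, so the lever is at its stop. Back off and check.

>>> {"name": "carry_out", "arguments": {"targets": [[1,0,-0.5,0.1,0],[1,0,-1,0.3,0],[1,0,-1,0.3,0],[1,-4,0,0,0],[1,-4,0,0,0],[1,-4,0,0,0],[1,-3,0,0,0],[1,0,-4,0,0],[1,0,-4,0,0],[1,0,-4,0,0],[1,0,-4,0,0],[1,0,0,0,0],[1,0,0,0,0]]}}

```text
time: 16.95
tool_pos: [0.5614, -0.3033, 0.1777]
ee_rot: [1.974, 1.568, 2.251]
wrist_force: [0.1, 0.4, 0.2]
width: 0.0006
```

```bash
python3 ang.py t8; python3 - <<'E'
from h import *
st(); b=snap('side','s8')
x=cv2.resize(cv2.imread('pics/t8_c.png'),(500,427)); y=cv2.resize(cv2.convertScaleAbs(b['image'][155:255,190:300,::-1],alpha=1.4),(300,273)); c=np.zeros((427,800,3),np.uint8); c[:,:500]=x;c[:273,500:]=y; cv2.imwrite('pics/v8.png',c)
E
```

```text
dark at -136.0 weight 294.6666666666667 stand angle -135.1
dark at -46.6 weight 262.0 stand angle -45.7
dark at 43.8 weight 196.33333333333331 stand angle 44.7
dark at 133.9 weight 253.33333333333331 stand angle 134.8
t 17.0 p [ 0.5615 -0.3024  0.1783] F [ 0.45 -0.81  0.51] w 0.0005
[[-0.001, -0.275, 0.961], [0.002, 0.961, 0.275], [-1.0, 0.002, -0.0]]
```

View pics/v8.png

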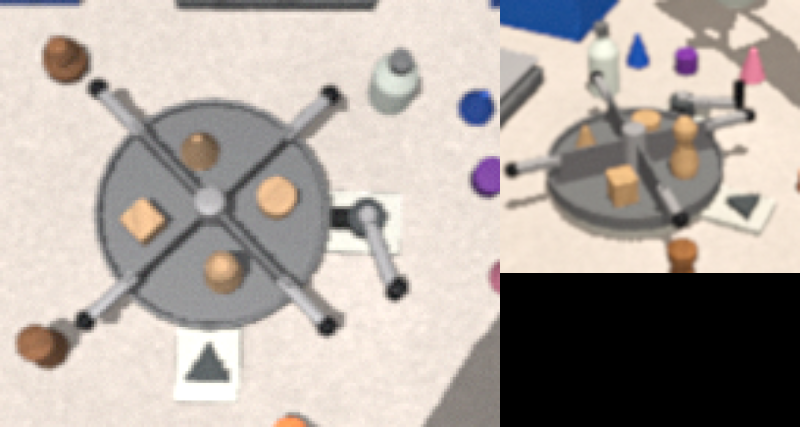

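```bash
python3 - <<'E'
from h import *
s=pickle.load(open('pics/t8.pkl','rb')); g=cv2.cvtColor(s['image'],cv2.COLOR_RGB2GRAY)
u,v=round(160+397*1.2*170/600),round(115+286*1.2*145/512)
w=np.clip(40-g[v-6:v+7,u-6:u+7].astype(float),0,None);k=np.arange(-6,7)
c=[u+(w.sum(0)*k).sum()/w.sum(),v+(w.sum(1)*k).sum()/w.sum()]
for z in (.05,.068):
    p=onz(s,c,z);d=p[:2]-np.array([.5665,-.0858]);print(c,p,np.hypot(*d),'brake',np.arctan2(-d[0],-d[1])-.0157)
E
```

```text
[np.float64(294.66089965397924), np.float64(212.6643598615917)] [ 0.49459384 -0.11127316  0.05      ] 0.07628484781300084 brake 1.2146353244354355
[np.float64(294.66089965397924), np.float64(212.6643598615917)] [ 0.49213996 -0.1092588   0.068     ] 0.07797262371050728 brake 1.249502644109854
```

The brake measures about 1.2 rad, which is at its stop, and the spokes are within 0.7° of centred. Handing in.

```bash
python3 -c "
from h import *
print(robot.close_job())"
```

```text
the job is handed in; nothing more can be done
None
```

The skittle's compartment is centred on the arrow, the brake is fully on, and I handed the job in at about 17 s of robot time.

- **Turning:** I pushed the front spoke about 56° counter-clockwise with the closed fingertips. In the last check all four spokes were within about 0.7° of their 45° positions, the same as before braking.
- **Braking:** the first sweep at the lever passed over the post and moved nothing. The side view showed the fingertip about 17 mm higher than the reported TCP, and I did not find out why. I swept again lower until the wrist force rose to about 13 N with no further motion. The lever then measured 1.21–1.25 rad against a stop at 1.2, so it is on within measuring error.
- **Pieces and clearance:** in the final pictures all four wooden pieces stand upright in their compartments. The bystanders next to the carousel look unmoved; I did not measure them or check the ones farther away by eye. The arm is clear, 0.18 m up and off to the side.

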